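# Slide the clock-parts case home into its bay

### The job

Push the tall parts case along the bench into its bay between the two low rails, until it stands squarely with its far side against the stop at the end. It is narrow and top-heavy: push it low, at its plinth, so that it slides and stays standing flat without tipping; do not lift it or touch its top handle, leave the other things on the bench alone, and draw the hand clear at the end.

Things in the scene. Friction and masses are not known exactly. Their poses are not given: they have to be found in the camera images.
- case: tall loose wooden drawer case, 0.7 to 1 kg: plinth 100 (x) by 130 (y) by 34 mm high, on it a body 72 by 108 mm, its 80 by 116 mm top board ending 199 mm above the bench. Origin: centre of the underside, z up. The +x side goes against the stop; the -x side (drawer fronts, knobs within the plinth's outline) is pushed. It starts 235 to 295 mm short of home, up to 25 mm aside, turned up to 0.2 rad
- case_push (a point): point on the case: middle of the -x face of the plinth, 17 mm above the bench (half-way up the plinth). Pushed on the plinth the case slides, against a friction of a few N up to about 12 N; pushed high on its body it tips over the plinth's edge
- case_handle: dark steel carrying handle on top of the case, a bar 76 mm long along the case's y, 10 mm thick, its top 230 mm above the bench. Not to be touched. Origin: middle of its foot, on the case's top board
- bay: the bay: wooden rails 22 mm high, 20 mm thick, fixed to the bench, no floor. Origin at bench height, where the case's origin stands when home (axes then parallel). Bay x points into the bay, to the stop, and roughly to the robot's right (world -y, within 0.25 rad). Side rails' inner faces at y = -73 and +73 mm (8 mm play each side) from x = -58 to +50 mm
- bay_stop (a point): point on the bay: middle of the stop's inner face, 50 mm along bay x from the bay's origin, 17 mm above the bench. At the other end, the mouth, from bay x = -58 back to about -125 mm the side rails flare outwards at 0.5 rad, to about 210 mm wide
- barrel: bystander: steel spring barrel, upright, 60 mm diameter, 60 mm high; origin at the centre of its underside
- jar: bystander: amber glass jar, 56 mm diameter, 75 mm high; origin at the centre of its underside
- movement: bystander: clock movement, two brass plates 80 by 110 mm on four steel pillars, 96 mm high; origin at the centre of its underside
- driver: bystander: screwdriver, 170 mm long, lying on the bench along its own x
Not all that is in view belongs to the job. There is more than one size of the case; the one meant has the size given above.

How it is judged:
On the way:
1. the case slides into the bay's mouth, standing flat (x of case in the frame of bay above -0.13 m and angle between case's own z axis and vertical below 0.1 rad), for 0.1 s.
At the end, for the whole second after the job is handed in: The case stands at rest and upright in the bay, between the rails and within 7 mm of fully home against the stop, square to the bay within 0.08 rad (about 4.5 degrees) (x of case in the frame of bay between -0.007 and 0.007 m and y of case in the frame of bay between -0.013 and 0.013 m and angle between the x axis of case and the x axis of bay, either way round below 0.08 rad and angle between case's own z axis and vertical below 0.03 rad and height (world z) of case below 0.004 m and linear speed of case below 0.01 m/s); the robot touches nothing.
It fails at once if the case tips: it leans more than 0.14 rad (8 degrees) (angle between case's own z axis and vertical above 0.14 rad).
It fails at once if the case is lifted off the bench (height (world z) of case above 0.01 m).
It fails at once if the case's top handle is touched (contact force between any of the fingers, the arm and case_handle above 0.5 N).
It fails at once if one of the other things on the bench is moved more than 20 mm (distance of any of barrel, jar, movement, driver from where it was at the start of the episode above 0.02 m).
It also fails if it takes over 45 s, if anything falls off the work surface, if the arm or the gripper's body presses on something with over 40 N, if the wrist force passes 120 N, or if a joint passes its speed limit or range.

### The arm

A 6-joint arm with a two-finger parallel gripper is mounted at the origin on the work surface. World frame = base frame: x ahead of the robot, y to its left, z up, the work surface at z = 0. Lengths are in m, angles in rad, forces in N, time in s.
With the tool pointing down it reaches from about 0.35 to 0.975 m from the base axis. Payload 4.9 kg.
Tool frame: the origin (TCP) lies on the front face of the gripper's body, between the roots of the fingers; the fingertips stand ctrl.finger_overhang ahead of it and the grasp point (between the pads) lies 54 mm ahead of it (ctrl.finger_overhang is the distance from the TCP to the fingertips, in m); z points along the fingers, y is the line along which they close (so a half turn about z gives the same grasp; the last joint's range is limited). The gripper opens to 85 mm and grips with 20 to 120 N. Pads are 22 mm wide; open, the fingers measure 114 mm over their backs; the gripper's body (76 mm by 85 mm) begins 54 mm behind the grasp point. The pads swing forward as they close: fully open they stand 13 mm farther back than shut.
Start: joints at [-1.266, 0.053, 1.613, -0, 1.476, -0.119], TCP at [0.257, -0.57, 0.304] pointing down, gripper open.
Joint ranges: [-3.01, 3.01], [-1.01, 2.22], [0.06, 2.58], [-1.02, 4.17], [0.09, 2.62], [-3.14, 3.14]. Speed limits (rad/s): [2.57, 2.57, 3.14, 3.14, 3.14, 3.14].

### API

Orientations are given as a rotation vector (axis times angle).
In Python, from station import ctrl, vision gives the robot as it stands. The module is installed in compiled form; this text tells all that it offers.
- The arm moves only by the tool drive_tool, never from a script. Its argument "rows" is a list of rows, each a list of 2 entries, a list of its own where there are three numbers: the shift along the tool's x, y, z in m, then the turn about the tool's z in rad. A call has 1 to 10 rows; each row shifts and turns the commanded pose from where the row before left it, along the tool's axes as they then stand; what a row does not reach is not made up. A row lasts 1/10 s, in which the tool goes at most 50 mm and 8.59 degrees, less where a joint would pass 70% of its speed; a pose out of reach is approached as far as the arm can. A call with a gripper value outside its range is refused whole. "jaw" is the closure, from 0 (fully open) to 1 (shut), set as the call begins (left out, the last holds). The fingers move at their own pace and stop on an object; "grip_force" is the grip in N (left out, the last holds). Time passes only in rows, so rows that do not move let the fingers close. It gives the time, the measured TCP pose, the force, the opening and the grip force at its end, in the units of the state.
- ctrl.get_obs(): the state, without advancing time (a new reading comes with each control period).
- vision.get_image(name): name is "scene" or "side" or "wrist"; returns a dict with "image" (480x640x3 uint8, blue, green, red), "vertical_fov" (degrees; the focal length in pixels is half the picture's height over the tangent of half this angle, whatever the lens; pixels are square), "cx", "cy" (the principal point, pixels), "dist_coeffs" ([k1, k2, p1, p2, k3] as OpenCV has them; the pictures are not rectified), "R" (3x3) and "t" (3): a world point X has camera coordinates R X + t. Camera axes: x right, y down, z forward; pixel columns grow to the right and rows downward; lengths in m; the calibration is good to about 2 mm. A picture is of the moment at which its call begins. There is no depth.
- ctrl.finish_job(): hands the job in; it is judged then, once.
The state is a dict: "t": time; "q": joint angles; "dq": joint speeds; "effort": joint torques, N m; "tool_pos": TCP position; "tool_rot": TCP orientation; "contact_force": force on the tool from outside, world axes, zero at the start; "wrist_torque": the same for the moment, N m; "opening": finger opening in m; "grip_force": force on a finger pad.
Only numpy, scipy, OpenCV 4.12 (cv2) and the standard library are available. Lean on these libraries where they do the work, as an engineer would, in place of code of your own. Each camera call takes 0.05 s, during which the arm holds its last target. There are 200 camera calls.

## Working session

There is one attempt and no reset: what is moved stays moved. The work goes in short steps, Python scripts to look and compute and a tool call to move; the robot and the scene stay as the last step left them, time stands still between calls to the robot, and variables do not carry over. Pictures are saved under pics/ and viewed, at most 10 in all, crops included, and the job is handed in when it is done.

Besides the shell and the picture viewer there is one more tool, called after "Request:" as name(argument=value, ...) on one line, values as JSON. drive_tool: Moves the arm, as the interface text tells. Its arguments: {"type":"object","properties":{"rows":{"type":"array","items":{"type":"array"}},"jaw":{"type":"number"},"grip_force":{"type":"number"}},"required":["rows"]}

```bash
mkdir -p pics; cat > h.py <<'E'
import numpy as np, cv2
from station import ctrl, vision
def cam(n):
    d=vision.get_image(n); f=240/np.tan(np.radians(d["vertical_fov"])/2)
    d["K"]=np.array([[f,0,d["cx"]],[0,f,d["cy"]],[0,0,1]]); d["R"]=np.array(d["R"]); d["t"]=np.array(d["t"]); d["D"]=np.array(d["dist_coeffs"],float)
    return d
def toz(d,px,z):
    p=cv2.undistortPoints(np.array(px,float).reshape(-1,1,2),d["K"],d["D"]).reshape(-1,2)
    r=np.c_[p,np.ones(len(p))]@d["R"]; c=-d["R"].T@d["t"]
    return c+r*((z-c[2])/r[:,2])[:,None]
def proj(d,X):
    return cv2.projectPoints(np.array(X,float).reshape(-1,1,3),cv2.Rodrigues(d["R"])[0],d["t"],d["K"],d["D"])[0].reshape(-1,2)
E
python3 - <<'E'
from h import *
for n in("scene","side"):
    d=cam(n); cv2.imwrite(f"pics/{n}0.png",d["image"]); print(n,-d["R"].T@d["t"],d["R"][2],d["K"][0,0])
print(ctrl.get_obs(),ctrl.finger_overhang)
E
```

```text
scene [ 1.25395297 -0.67607229  0.75794665] [-0.63415819  0.54220049 -0.5512368 ] 517.3182000503678
side [0.1169393  0.97999916 1.0455475 ] [ 0.27767649 -0.73463122 -0.61904179] 564.1418932976369
{'t': 0.1, 'q': array([-1.26599498e+00,  5.33063750e-02,  1.61416539e+00, -1.16075807e-05,
        1.47602479e+00, -1.18998842e-01]), 'dq': array([ 0.00034885, -0.00131232, -0.00377209,  0.00067795, -0.00146582,
        0.00192251]), 'effort': array([ 1.12235703e-04, -3.94903636e+01, -3.71363032e+01, -8.04378192e-05,
        3.92898306e-03,  1.42715118e-05]), 'tool_pos': array([ 0.25688384, -0.5692885 ,  0.30277101]), 'tool_rot': array([-3.06947220e+00, -6.60336320e-01,  2.95328348e-04]), 'contact_force': array([-0.2802046 ,  0.55681868, -0.25615871]), 'wrist_torque': array([ 0.0375527 , -0.01048105,  0.07255588]), 'grip_force': 0.0, 'opening': 0.08534720050422345} 0.0726
```

View pics/scene0.png

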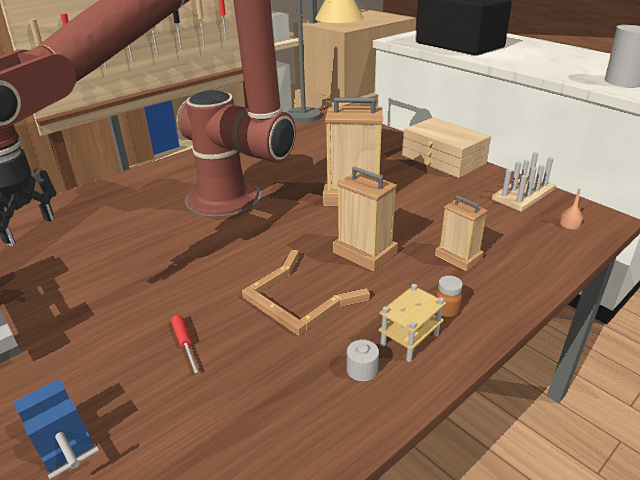

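View pics/side0.png

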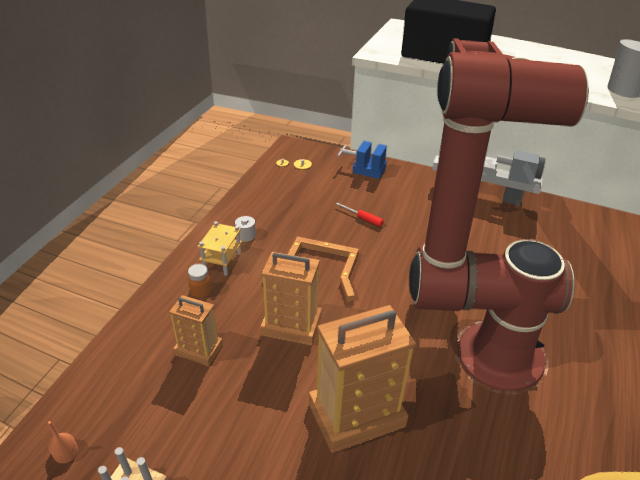

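Candidates in the scene view are the large case (355,160), the middle case (366,225) and the small case (462,235). In the side view they are at (362,380), (291,300) and (195,330). The middle one is in line with the bay. Next I'll check its size in close crops.

```bash
python3 - <<'E'
import cv2
a=cv2.imread("pics/scene0.png")[170:340,230:410]; b=cv2.imread("pics/side0.png")[225:355,240:370]
cv2.imwrite("pics/c1.png",cv2.resize(a,None,fx=3.5,fy=3.5,interpolation=cv2.INTER_CUBIC)); cv2.imwrite("pics/c2.png",cv2.resize(b,None,fx=4.5,fy=4.5,interpolation=cv2.INTER_CUBIC))
E
```

```text
(no output)
```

View pics/c1.png

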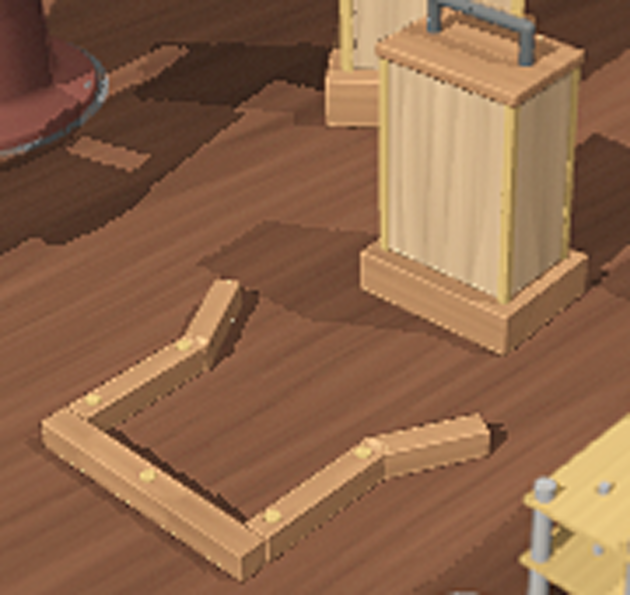

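View pics/c2.png

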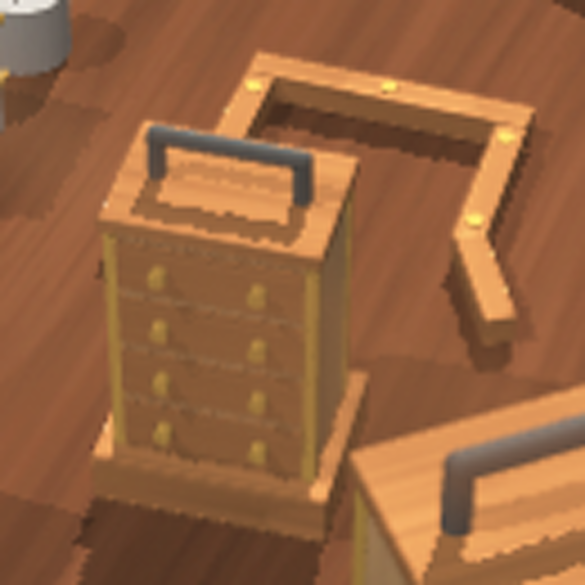

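Both crops show the middle case with its drawer fronts toward +y and its plain side toward the bay. I'll measure the plinth and rail corners.

```bash
cat > m.py <<'E'
from h import *
s=cam("scene"); e=cam("side")
S=lambda L:np.array(L)/3.5+[230,170]
T=lambda L:np.array(L)/4.5+[240,225]
np.set_printoptions(precision=4,suppress=True)
def P(n,x): print(n);print(x[:,:2])
a=toz(s,S([(362,252),(507,320),(587,260)]),.034);P("plinth scene top",a);print(np.linalg.norm(np.diff(a,axis=0),axis=1))
P("bot",toz(s,S([(362,288),(504,354),(587,290)]),0))
b=toz(e,T([(95,455),(325,497),(367,375)]),.034);P("plinth side top",b);print(np.linalg.norm(np.diff(b,axis=0),axis=1))
P("bot",toz(e,T([(93,490),(330,541)]),0))
P("top board scene",toz(s,S([(378,45),(513,100),(583,52)]),.199))
P("top board side",toz(e,T([(102,218),(322,258),(357,158),(147,122)]),.199))
P("stop outer L,R(scene)",toz(s,S([(43,424),(242,553)]),.022))
P("stop rear corners",toz(s,S([(74,406),(265,533)]),.022))
P("railL inner, railR inner",toz(s,S([(92,417),(210,343),(249,521),(360,440)]),.022))
P("flare ends railL(out,in) railR",toz(s,S([(218,281),(240,285),(480,416),(489,432)]),.022))
P("side stop outer",toz(e,T([(258,52),(535,108)]),.022))
P("side stop inner",toz(e,T([(275,80),(497,127)]),.022))
def blob(d,lo,hi,z,box):
    h=cv2.cvtColor(d["image"],cv2.COLOR_BGR2HSV);m=cv2.inRange(h,lo,hi)
    x0,y0,x1,y1=box;q=np.argwhere(m[y0:y1,x0:x1]).mean(0);return toz(d,[(q[1]+x0,q[0]+y0)],z)[0]
print("barrel",toz(s,[(363,347)],.06),"jar",toz(s,[(451,284)],.075),"mov",toz(s,[(386,311),(413,288),(443,309),(413,330)],.096)[:,:2])
print("driver",toz(s,[(177,320),(197,370)],.01)[:,:2])
print("big",toz(s,[(325,190),(377,205)],.05)[:,:2],toz(e,[(310,394),(330,440),(405,412)],.045)[:,:2])
print("small", toz(s,[(436,252),(463,261),(483,247)],.025)[:,:2])
E
python3 m.py
```

```text
plinth scene top
[[0.4567 0.0447]
 [0.5845 0.0607]
 [0.5733 0.1543]]
[0.1288 0.0942]
bot
[[0.4539 0.0469]
 [0.5792 0.0651]
 [0.5671 0.1643]]
plinth side top
[[0.5595 0.1622]
 [0.435  0.1421]
 [0.4468 0.05  ]]
[0.1261 0.0929]
bot
[[0.5642 0.1584]
 [0.4316 0.142 ]]
top board scene
[[0.4634 0.0549]
 [0.5769 0.0656]
 [0.5638 0.1463]]
top board side
[[0.5529 0.1519]
 [0.4418 0.1363]
 [0.4531 0.0604]
 [0.5635 0.0762]]
stop outer L,R(scene)
[[ 0.4495 -0.2264]
 [ 0.6283 -0.2074]]
stop rear corners
[[ 0.4479 -0.201 ]
 [ 0.6243 -0.1864]]
railL inner, railR inner
[[ 0.4651 -0.1989]
 [ 0.4546 -0.0933]
 [ 0.6098 -0.1868]
 [ 0.5992 -0.0874]]
flare ends railL(out,in) railR
[[ 0.4007 -0.0432]
 [ 0.4152 -0.0349]
 [ 0.6339 -0.015 ]
 [ 0.649  -0.0223]]
side stop outer
[[ 0.6205 -0.2046]
 [ 0.437  -0.2208]]
side stop inner
[[ 0.5993 -0.1824]
 [ 0.4533 -0.1937]]
barrel [[ 0.7805 -0.1765  0.06  ]] jar [[0.7877 0.0777 0.075 ]] mov [[ 0.7676 -0.1028]
 [ 0.7574 -0.0119]
 [ 0.8383 -0.0188]
 [ 0.8367 -0.105 ]]
driver [[ 0.4222 -0.379 ]
 [ 0.5761 -0.4191]]
big [[0.2595 0.1923]
 [0.4221 0.238 ]] [[0.3741 0.3073]
 [0.2953 0.3961]
 [0.1731 0.2759]]
small [[0.6516 0.208 ]
 [0.7195 0.2254]
 [0.7185 0.311 ]]
```

The case measures 129 x 94 mm, so the middle one is the right case. It stands about 246 mm short of home, 9 mm aside and nearly aligned with the bay. I'll push with the back of one open finger, with tool y along the push direction, so the gripper body stays behind the plinth face. First I go up and over.

Request:
drive_tool(rows=[[[0, 0, -0.04], 0.1], [[0, 0, -0.04], 0.1], [[0, 0, -0.04], 0.1], [[0.016, -0.038, 0], 0], [[0.016, -0.038, 0], 0], [[0.016, -0.038, 0], 0], [[0.016, -0.038, 0], 0], [[0.016, -0.038, 0], 0], [[0.016, -0.038, 0], 0], [[0.016, -0.038, 0], 0]], jaw=0)

```text
t: 1.2
tool_pos: [0.3353, -0.2903, 0.4237]
tool_rot: [-3.136, -0.194, -0.0]
contact_force: [0.9, 0.5, 0.2]
opening: 0.0855
grip_force: 0.0
```

Request:
drive_tool(rows=[[[0.016, -0.038, 0], 0], [[0.016, -0.038, 0], 0], [[0.016, -0.038, 0], 0], [[0.016, -0.038, 0], 0], [[0.016, -0.038, 0], 0], [[0.016, -0.038, 0], 0], [[0.016, -0.038, 0], 0], [[0.016, -0.038, 0], 0], [[0.016, -0.038, 0], 0], [[0.016, -0.038, 0], 0]])

```text
t: 2.2
tool_pos: [0.4471, 0.1068, 0.4239]
tool_rot: [3.135, 0.195, 0.001]
contact_force: [1.7, -1.0, 0.4]
opening: 0.0857
grip_force: 0.0
```

Request:
drive_tool(rows=[[[0.016, -0.038, 0], 0], [[0.016, -0.038, 0], 0], [[0.016, -0.038, 0], 0], [[0, -0.015, 0], 0], [[0, 0, 0], 0]])

```text
t: 2.7
tool_pos: [0.4784, 0.2403, 0.4233]
tool_rot: [3.135, 0.199, -0.002]
contact_force: [-0.5, 0.8, -0.1]
opening: 0.0855
grip_force: 0.0
```

Request:
drive_tool(rows=[[[0.012, 0, 0.04], 0], [[0, 0, 0.045], 0], [[0, 0, 0.045], 0], [[0, 0, 0.045], 0], [[0, 0, 0.045], 0], [[0, 0, 0.045], 0], [[0, 0, 0.04], 0], [[0, 0, 0.02], 0], [[0, 0, 0.01], 0], [[0, 0, 0], 0]])

```text
t: 3.7
tool_pos: [0.4902, 0.2391, 0.088]
tool_rot: [3.135, 0.192, -0.003]
contact_force: [0.1, 0.1, -0.6]
opening: 0.0852
grip_force: 0.0
```

```bash
python3 - <<'E'
from h import *
o=ctrl.get_obs(); print(o["tool_pos"],o["tool_rot"],o["contact_force"])
R=cv2.Rodrigues(o["tool_rot"])[0]; t=o["tool_pos"]
d=cam("side"); e=cam("scene")
# expected front-finger back face points at z=.02 (57mm along tool y)
p=t+R@np.array([[0,.057,.06],[-.011,.057,.06],[.011,.057,.06]]).T.T[0]
print(p,proj(d,[p]),proj(e,[p]))
for n,i,(x,y,w,h) in(("d",d,(240,200,200,150)),("e",e,(310,130,200,150))):
    c=cv2.resize(i["image"][y:y+h,x:x+w],None,fx=2,fy=2,interpolation=cv2.INTER_CUBIC); globals()[n+"c"]=c
cv2.imwrite("pics/p1.png",np.hstack([dc,ec]))
E
```

```text
[0.49019137 0.23912601 0.08799039] [ 3.13482372  0.19239494 -0.00336652] [ 0.12332763  0.09293583 -0.59100625]
[0.49703654 0.18249392 0.02803249] [[281.38552585 341.34931615]] [[382.85871169 230.02677012]]
```

View pics/p1.png

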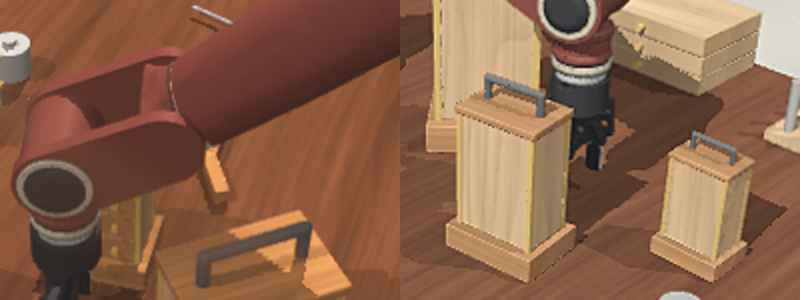

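```bash
python3 - <<'E'
from h import *
t=ctrl.get_obs()["tool_pos"]; e=cam("scene"); d=cam("side"); w=cam("wrist")
for z in(.02,.1,.15,.2,.25,.3,.35,.4,.45,.5): print(z,proj(e,[[t[0],t[1],z]]).round(0),proj(d,[[t[0],t[1],z]]).round(0))
print("wristcam",-w["R"].T@w["t"])
a=cv2.resize(e["image"][80:330,230:480],(560,560)); cv2.imwrite("pics/p2.png",a)
cv2.imwrite("pics/w2.png",w["image"])
E
```

```text
0.02 [[396. 224.]] [[273. 362.]]
0.1 [[398. 198.]] [[272. 339.]]
0.15 [[399. 181.]] [[271. 323.]]
0.2 [[400. 163.]] [[271. 307.]]
0.25 [[401. 144.]] [[270. 290.]]
0.3 [[402. 125.]] [[269. 271.]]
0.35 [[404. 105.]] [[268. 252.]]
0.4 [[405.  84.]] [[267. 231.]]
0.45 [[406.  62.]] [[267. 209.]]
0.5 [[408.  39.]] [[266. 186.]]
wristcam [0.56591008 0.25101101 0.16129004]
```

View pics/w2.png

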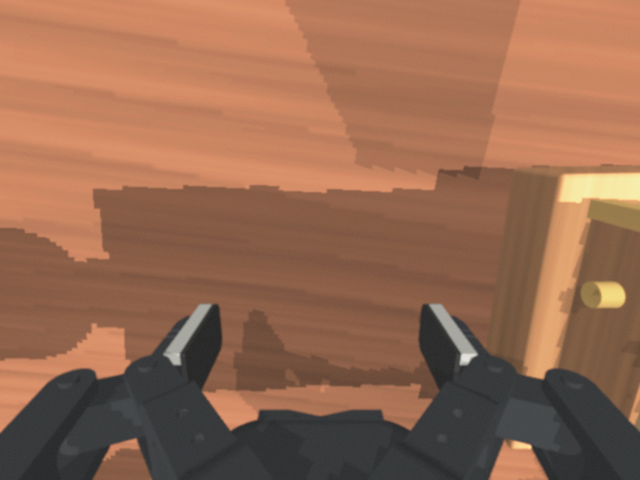

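View pics/p2.png

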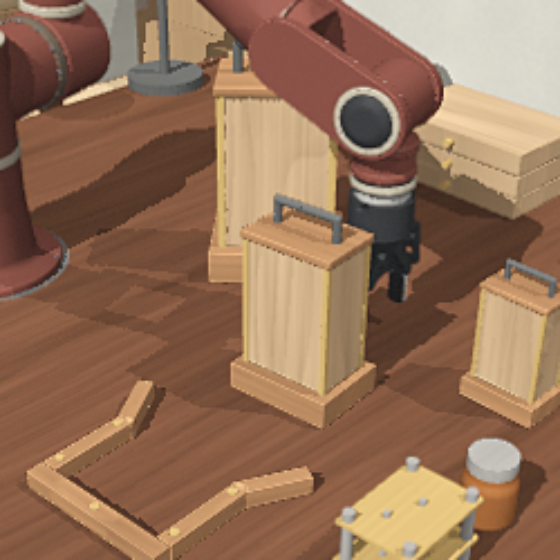

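```bash
python3 - <<'E'
from h import *
o=ctrl.get_obs();R=cv2.Rodrigues(o["tool_rot"])[0]
w=cam("wrist"); np.set_printoptions(precision=4,suppress=True)
tl=lambda X:(X-o["tool_pos"])@R
print("top edge",tl(toz(w,[(560,176),(515,445),(528,445)],.034)), toz(w,[(560,176),(515,445)],.034)[:,:2])
print("bot edge",tl(toz(w,[(511,170),(492,345)],0)))
a=w["image"][150:480,440:640]; cv2.imwrite("pics/w3.png",cv2.resize(a,None,fx=1.8,fy=1.8))
for z in(.0154,.03): print(proj(w,[o["tool_pos"]+R@np.array([0,y,o["tool_pos"][2]-z]) for y in(.0425,.05,.057)]))
E
```

```text
top edge [[ 0.0614  0.0867  0.0572]
 [-0.0641  0.091   0.0567]
 [-0.064   0.0971  0.0567]] [[0.5639 0.1623]
 [0.4399 0.1425]]
bot edge [[ 0.0606  0.0872  0.0911]
 [-0.0326  0.0923  0.0908]]
[[412.1897 303.4174]
 [428.0506 303.462 ]
 [442.8736 303.5073]]
[[420.9801 319.1041]
 [438.3636 319.1635]
 [454.6138 319.2245]]
```

View pics/w3.png

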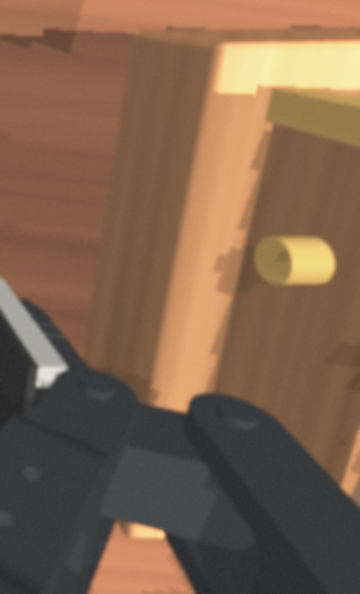

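The plinth face centre is at tool (-0.001, 0.089), with about 35 mm of gap, and the case is yawed about 0.05 relative to the bay. I'll offset slightly to +x to turn it clockwise and lower the tool a little.

Request:
drive_tool(rows=[[[0.007, 0, 0.004], 0], [[0, 0.01, 0], 0], [[0, 0.01, 0], 0], [[0, 0.007, 0], 0], [[0, 0.005, 0], 0], [[0, 0.005, 0], 0], [[0, 0.005, 0], 0], [[0, 0.005, 0], 0], [[0, 0.005, 0], 0], [[0, 0.005, 0], 0]])

```text
t: 5.0
tool_pos: [0.5047, 0.1844, 0.0848]
tool_rot: [-3.135, -0.194, 0.0]
contact_force: [0.8, 3.3, -1.2]
opening: 0.0856
grip_force: 0.0
```

Request:
drive_tool(rows=[[[0, 0.005, 0], 0], [[0, 0.005, 0], 0], [[0, 0.005, 0], 0], [[0, 0.005, 0], 0], [[0, 0.005, 0], 0]])

```text
t: 5.5
tool_pos: [0.5078, 0.1594, 0.0848]
tool_rot: [-3.136, -0.194, 0.0]
contact_force: [-0.5, 3.2, -1.7]
opening: 0.0852
grip_force: 0.0
```

```bash
python3 - <<'E'
from h import *
w=cam("wrist");e=cam("scene")
a=cv2.resize(e["image"][160:340,230:420],(570,540),interpolation=cv2.INTER_CUBIC); b=cv2.resize(w["image"][100:480,460:640],(225,475))
b=cv2.copyMakeBorder(b,0,65,0,0,cv2.BORDER_CONSTANT)
cv2.imwrite("pics/p4.png",np.hstack([a,b]))
E
```

```text
(no output)
```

View pics/p4.png

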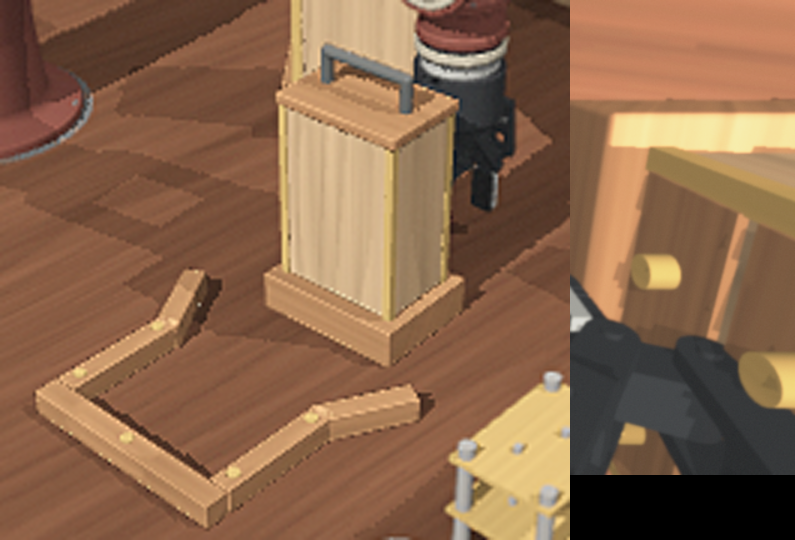

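The view shows the finger in contact at the plinth and the case standing flat. Its plinth top corners are at p4 pixels (265,275), (390,335) and (465,282). I'll track those corners numerically from here.

```bash
cat > trk.py <<'E'
from h import *
import sys,os
np.set_printoptions(precision=4,suppress=True)
e=cam("scene"); g=cv2.cvtColor(e["image"],cv2.COLOR_BGR2GRAY)
if len(sys.argv)>1:
    p=np.array([(265,275),(390,335),(465,282),(265,303),(389,365),(464,313),(278,97),(395,150),(459,100)],np.float32)/3+np.float32([230,160])-np.float32(1/3)
else:
    z=np.load("trk.npz"); g0=z["g"];p0=z["p"]; n=len(p0)
    # coarse: one rigid image patch match, then LK
    x0,y0=np.floor(p0.min(0)).astype(int)+2; x1,y1=np.ceil(p0.max(0)).astype(int)-2
    r=cv2.matchTemplate(g,g0[y0:y1,x0:x1],cv2.TM_CCOEFF_NORMED);_,v,_,l=cv2.minMaxLoc(r)
    q0=(p0+np.float32([l[0]-x0,l[1]-y0])).astype(np.float32)
    p,st,err=cv2.calcOpticalFlowPyrLK(g0,g,p0,q0.copy(),winSize=(13,13),maxLevel=1,flags=cv2.OPTFLOW_USE_INITIAL_FLOW)
    print("match",v,"err",err.ravel().round(0))
np.savez("trk.npz",g=g,p=p)
O=np.array([.5312,-.146]);a=.104;xb=np.array([np.sin(a),-np.cos(a)]);yb=np.array([np.cos(a),np.sin(a)])
loc=[(50,-65),(50,65),(-50,65)]*2+[(40,-58),(40,58),(-40,58)]
W=np.vstack([toz(e,p[0:3],.034),toz(e,p[3:6],0),toz(e,p[6:9],.199)])[:,:2]-O
B=np.c_[W@xb,W@yb]; L=np.array(loc)/1e3
for k in range(3):
    M=B[3*k:3*k+3];N=L[3*k:3*k+3];m=M-M.mean(0);n=N-N.mean(0)
    th=np.arctan2((n[:,0]*m[:,1]-n[:,1]*m[:,0]).sum(),(n*m).sum());c,s=np.cos(th),np.sin(th)
    print(["plinthtop","bottom","board"][k],"bay xy",M.mean(0)-np.array([[c,-s],[s,c]])@N.mean(0),"yaw",th.round(3))
o=ctrl.get_obs();t=o["tool_pos"];print("tool",t,o["contact_force"].round(1))
E
python3 trk.py init
```

```text
plinthtop bay xy [-0.193   0.0079] yaw 0.008
bottom bay xy [-0.1979  0.0042] yaw -0.01
board bay xy [-0.1896  0.0103] yaw 0.043
tool [0.5081 0.1591 0.0851] [-0.3 -0.3 -1.6]
```

Request:
drive_tool(rows=[[[-0.0004, 0.006, 0], 0], [[-0.0004, 0.006, 0], 0], [[-0.0004, 0.006, 0], 0], [[-0.0004, 0.006, 0], 0], [[-0.0004, 0.006, 0], 0], [[-0.0004, 0.006, 0], 0], [[-0.0004, 0.006, 0], 0], [[-0.0004, 0.006, 0], 0]])

```text
t: 6.45
tool_pos: [0.5107, 0.1114, 0.0851]
tool_rot: [-3.135, -0.194, -0.0]
contact_force: [-0.6, 6.0, 2.3]
opening: 0.085
grip_force: 0.0
```

```bash
python3 trk.py
```

```text
match 0.9141632318496704 err [14.  2.  6.  4. 15.  3. 11.  3.  4.]
plinthtop bay xy [-0.1463  0.0055] yaw 0.008
bottom bay xy [-0.1607 -0.0043] yaw 0.059
board bay xy [-0.1428  0.008 ] yaw 0.048
tool [0.5108 0.1105 0.085 ] [ 0.4  1.6 -0. ]
```

Request:
drive_tool(rows=[[[-0.0004, 0.006, 0], 0], [[-0.0004, 0.006, 0], 0], [[-0.0004, 0.006, 0], 0], [[-0.0004, 0.006, 0], 0], [[-0.0004, 0.006, 0], 0], [[-0.0004, 0.006, 0], 0], [[-0.0004, 0.006, 0], 0], [[-0.0004, 0.006, 0], 0]])

```text
t: 7.3
tool_pos: [0.5133, 0.0634, 0.085]
tool_rot: [-3.135, -0.194, 0.0]
contact_force: [-0.5, 4.8, 1.5]
opening: 0.0854
grip_force: 0.0
```

```bash
python3 trk.py
```

```text
match 0.9127498269081116 err [25.  8.  5.  6. 16.  3.  9.  3.  4.]
plinthtop bay xy [-0.1039 -0.0049] yaw -0.083
bottom bay xy [-0.112  -0.0073] yaw 0.05
board bay xy [-0.0955  0.0054] yaw 0.049
tool [0.5134 0.0626 0.0849] [1.  0.7 0.4]
```

Request:
drive_tool(rows=[[[0, -0.004, 0], 0], [[0.005, 0, 0], 0.03], [[0, 0.004, 0], 0], [[0, 0.005, 0], 0], [[0, 0.005, 0], 0], [[0, 0.005, 0], 0], [[0, 0.005, 0], 0], [[0, 0.005, 0], 0], [[0, 0.005, 0], 0]])

```text
t: 8.25
tool_pos: [0.5208, 0.0341, 0.0848]
tool_rot: [-3.138, -0.147, 0.001]
contact_force: [0.0, 3.7, 0.1]
opening: 0.0853
grip_force: 0.0
```

```bash
python3 trk.py
```

```text
match 0.9060072302818298 err [21.  8.  3.  4. 10. 16.  6.  4.  6.]
plinthtop bay xy [-0.0857 -0.0034] yaw -0.24
bottom bay xy [-0.0811 -0.0086] yaw 0.017
board bay xy [-0.0661  0.0033] yaw 0.019
tool [0.5209 0.0335 0.0848] [-0.   2.1 -1.7]
```

Request:
drive_tool(rows=[[[0, -0.004, 0], 0], [[-0.006, 0, 0], 0], [[0, 0.004, 0], 0], [[0, 0.006, 0], 0], [[0, 0.006, 0], 0], [[0, 0.006, 0], 0], [[0, 0.006, 0], 0], [[0, 0.006, 0], 0], [[0, 0.006, 0], 0], [[0, 0.006, 0], 0]])

```text
t: 9.3
tool_pos: [0.5189, -0.0084, 0.0847]
tool_rot: [-3.138, -0.147, 0.001]
contact_force: [0.2, 3.4, -1.6]
opening: 0.0855
grip_force: 0.0
```

```bash
python3 trk.py
```

```text
match 0.8767459988594055 err [ 9.  5.  3. 15.  3. 22.  5.  4.  4.]
plinthtop bay xy [-0.0428 -0.0032] yaw -0.222
bottom bay xy [-0.0425 -0.0146] yaw 0.112
board bay xy [-0.0243  0.0037] yaw 0.029
tool [ 0.5191 -0.0091  0.0849] [0.2 1.6 0.4]
```

Request:
drive_tool(rows=[[[0, 0.004, 0], 0], [[0, 0.004, 0], 0], [[0, 0.004, 0], 0], [[0, 0.004, 0], 0], [[0, 0.003, 0], 0]])

```text
t: 9.85
tool_pos: [0.5208, -0.027, 0.085]
tool_rot: [-3.138, -0.147, -0.0]
contact_force: [0.2, 4.0, 0.0]
opening: 0.0853
grip_force: 0.0
```

Request:
drive_tool(rows=[[[0, 0.002, 0], 0], [[0, 0.0015, 0], 0], [[0, 0, 0], 0]])

```text
t: 10.15
tool_pos: [0.5211, -0.0305, 0.0849]
tool_rot: [3.138, 0.147, 0.0]
contact_force: [-0.6, 3.7, -0.7]
opening: 0.0851
grip_force: 0.0
```

```bash
python3 trk.py
```

```text
match 0.8743192553520203 err [ 6.  6. 10. 39.  8. 21.  3.  4.  4.]
plinthtop bay xy [-0.0204 -0.004 ] yaw -0.216
bottom bay xy [-0.0242 -0.0162] yaw 0.085
board bay xy [-0.0026  0.0035] yaw 0.024
tool [ 0.5211 -0.0305  0.0849] [-0.7  1.9  0.5]
```

Not at the stop yet by force, so I'll continue in small steps.

Request:
drive_tool(rows=[[[0, 0.0015, 0], 0], [[0, 0.0015, 0], 0], [[0, 0, 0], 0]])

```text
t: 10.5
tool_pos: [0.5214, -0.0334, 0.0849]
tool_rot: [3.138, 0.147, 0.0]
contact_force: [0.4, 3.8, 0.3]
opening: 0.0855
grip_force: 0.0
```

Request:
drive_tool(rows=[[[0, 0.0015, 0], 0], [[0, 0.001, 0], 0], [[0, 0, 0], 0]])

```text
t: 10.8
tool_pos: [0.5218, -0.0357, 0.085]
tool_rot: [-3.138, -0.147, -0.001]
contact_force: [1.2, 5.4, -0.1]
opening: 0.0851
grip_force: 0.0
```

Request:
drive_tool(rows=[[[0, 0.001, 0], 0], [[0, 0.001, 0], 0], [[0, 0, 0], 0]])

```text
t: 11.1
tool_pos: [0.5224, -0.0365, 0.0855]
tool_rot: [-3.135, -0.147, -0.003]
contact_force: [0.5, 12.2, 2.7]
opening: 0.0855
grip_force: 0.0
```

```bash
python3 trk.py
```

```text
match 0.9470996260643005 err [ 4.  9.  7. 13.  7.  9.  3.  3.  3.]
plinthtop bay xy [-0.0148 -0.0041] yaw -0.217
bottom bay xy [-0.0224 -0.0171] yaw 0.073
board bay xy [0.0036 0.0036] yaw 0.016
tool [ 0.5224 -0.0365  0.0854] [ 1.4 11.8  1.8]
```

Request:
drive_tool(rows=[[[0, 0.001, 0], 0], [[0, 0, 0], 0]])

```text
t: 11.35
tool_pos: [0.5224, -0.0367, 0.0857]
tool_rot: [-3.134, -0.147, -0.002]
contact_force: [0.2, 16.5, 4.9]
opening: 0.0854
grip_force: 0.0
```

Request:
drive_tool(rows=[[[0, -0.005, 0], 0], [[0, -0.01, 0], 0], [[0, -0.02, 0], 0], [[0, -0.02, 0], 0], [[0, -0.01, -0.02], 0], [[0, 0, -0.04], 0], [[0, 0, -0.04], 0], [[0, 0, -0.04], 0], [[0, -0.02, -0.04], 0], [[0, 0, 0], 0]])

```text
t: 12.35
tool_pos: [0.5167, 0.0467, 0.2726]
tool_rot: [3.136, 0.149, 0.021]
contact_force: [0.7, -0.4, -0.1]
opening: 0.0854
grip_force: 0.0
```

```bash
python3 trk.py; python3 - <<'E'
from h import *
e=cam("scene");w=cam("wrist")
a=cv2.resize(e["image"][180:350,230:410],(540,510),interpolation=cv2.INTER_CUBIC); b=cv2.resize(w["image"][:,320:],(255,382))
b=cv2.copyMakeBorder(b,0,128,0,0,cv2.BORDER_CONSTANT)
cv2.imwrite("pics/end.png",np.hstack([a,b]))
E
```

```text
match 0.9374898672103882 err [ 8.  1.  2.  1.  1.  1.  4.  3. 37.]
plinthtop bay xy [-0.0149 -0.0042] yaw -0.219
bottom bay xy [-0.0224 -0.0171] yaw 0.073
board bay xy [0.0031 0.0258] yaw -0.223
tool [0.5155 0.0462 0.2691] [ 0.3 -0.7 -0.4]
```

View pics/end.png

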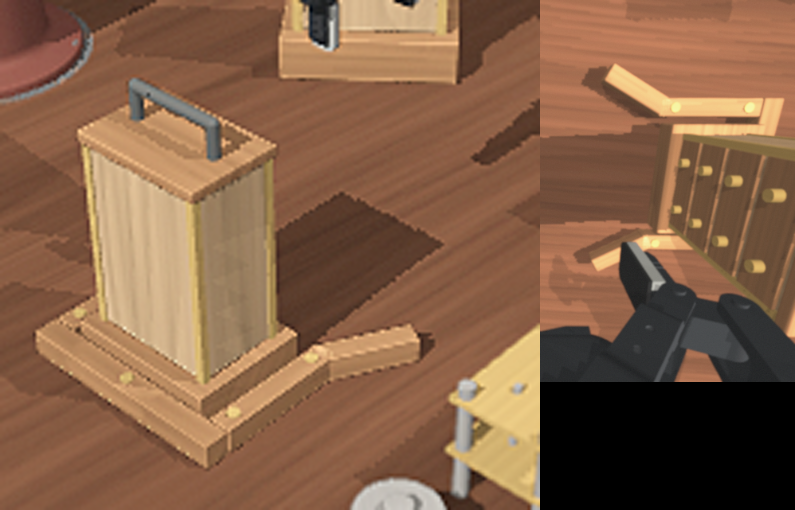

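The end view shows the case upright between the rails, plinth at the stop, with the hand clear. I'll check the corners numerically.

```bash
python3 - <<'E'
from h import *
e=cam("scene");O=np.array([.5312,-.146]);a=.104;xb=np.array([np.sin(a),-np.cos(a)]);yb=np.array([np.cos(a),np.sin(a)])
def f(l,z):
    W=toz(e,np.array(l)/3+[229.7,179.7],z)[:,:2]-O; print((np.c_[W@xb,W@yb]*1e3).round(1))
f([(205,412),(297,337)],.034); f([(80,131),(195,200),(276,147)],.199); f([(37,333),(208,447)],.022)
E
```

```text
[[ 58.   74.8]
 [-43.9  68.2]]
[[ 37.4 -56. ]
 [ 44.6  63.3]
 [-35.5  59.7]]
[[ 70.8 -91.3]
 [ 72.7  91.5]]
```

```bash
python3 - <<'E'
from h import *
w=cam("wrist"); np.set_printoptions(precision=4,suppress=True)
c=lambda l:np.array([(320+(x-540)/.797,y/.797) for x,y in l])
pins=toz(w,c([(675,107),(655,243)]),.022)[:,:2]; pl=toz(w,c([(672,126),(657,231)]),.034)[:,:2]
for v in(pins,pl): d=v[0]-v[1]; print(v,np.arctan2(d[1],d[0]),np.hypot(*d))
g=cv2.cvtColor(w["image"],cv2.COLOR_BGR2HSV)
# pin blobs (saturated yellow) and plinth edge rows
for y in range(170,285,14):
    r=w["image"][y,440:520].astype(int).sum(1); k=np.abs(r[2:]-r[:-2]); j=np.argsort(k)[-4:]; print(y,sorted(j+441),k[sorted(j)])
E
```

```text
[[ 0.6039 -0.0923]
 [ 0.4398 -0.1072]] 0.09059289511672684 0.16469368619873254
[[ 0.584  -0.0882]
 [ 0.4616 -0.0999]] 0.0945443228362245 0.12298087905587313
170 [np.int64(486), np.int64(500), np.int64(501), np.int64(502)] [93 66 91 65]
184 [np.int64(484), np.int64(498), np.int64(499), np.int64(500)] [ 92  79 115 101]
198 [np.int64(496), np.int64(500), np.int64(509), np.int64(510)] [ 92 106 124 113]
212 [np.int64(480), np.int64(495), np.int64(516), np.int64(517)] [ 86  88  97 118]
226 [np.int64(477), np.int64(491), np.int64(492), np.int64(493)] [ 89  90 110  85]
240 [np.int64(490), np.int64(511), np.int64(512), np.int64(515)] [121 108 118 110]
254 [np.int64(473), np.int64(487), np.int64(488), np.int64(509)] [ 97 107 132 109]
268 [np.int64(471), np.int64(506), np.int64(507), np.int64(510)] [100 111 107 113]
282 [np.int64(469), np.int64(482), np.int64(514), np.int64(515)] [ 98  89 123 101]
```

The plinth is parallel to the bay within about 0.005 rad and centred within about 2 mm. Handing in.

```bash
python3 -c "
from station import ctrl
print(ctrl.finish_job())"
```

```text
the job is handed in; nothing more can be done
None
```

The case stands upright in its bay against the stop, square within about 0.005 rad and centred within about 2 mm by my camera measurements. The hand is clear and the job is handed in; no verdict came back.

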